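# Step the praline trays on the counter

## Robot

A 6-joint arm with a two-finger parallel gripper is mounted at the origin on the work surface. World frame = base frame: x ahead of the robot, y to its left, z up, the work surface at z = 0. Lengths are in mm, angles in rad, forces in N, time in s.
With the tool pointing down it reaches from about 275 to 1000 mm from the base axis. Payload 8.4 kg.
Tool frame: the origin (TCP) lies between the finger pads; the fingertips stand r.finger_overhang ahead of it and the grasp point (between the pads) is the TCP (r.finger_overhang is the distance from the TCP to the fingertips, in mm); z points along the fingers, y is the line along which they close (so a half turn about z gives the same grasp; the last joint's range is limited). The gripper opens to 85 mm and grips with 20 to 120 N. Pads are 22 mm wide; open, the fingers measure 114 mm over their backs; the gripper's body (76 mm by 85 mm) begins 54 mm behind the grasp point. The pads swing forward as they close: fully open they stand 13 mm farther back than shut.
Start: joints at [-1.119, 0.353, 1.633, -0, 1.155, -0.002], TCP at [273.989, -561.746, 250.281] pointing down, gripper open.
Joint ranges: [-2.63, 2.63], [-0.92, 2.1], [0.06, 2.66], [-1.3, 4.44], [0, 2.69], [-3.02, 3.02]. Speed limits (rad/s): [2.22, 2.22, 2.79, 3.14, 3.14, 3.14].

## Interface

Orientations are given as [roll, pitch, yaw] about the fixed x, y, z axes, in that order (R = Rz(yaw) Ry(pitch) Rx(roll)).
In Python, from rig import r, cams, sign_off gives the robot as it stands.
- The arm moves only by the shell command python3 -m crank 'ROWS' [FORCE]. ROWS is JSON, a list of rows, each a list of 7 numbers: the shift along the tool's x, y, z in m, then the turn, a rotation vector about the tool's x, y, z in rad, then the closure, from 0 (fully open) to 1 (shut). In form: [[dx, dy, dz, ax, ay, az, gripper], ...]. A call has 1 to 5 rows; each row is the pose to reach, as a shift and turn from the pose commanded when the call began, along the tool's axes at that moment; what a row does not reach only later rows make up. A row lasts 1/10 s, in which the tool goes at most 50 mm and 8.59 degrees, less where a joint would pass 70% of its speed; a pose out of reach is approached as far as the arm can. A call with a gripper value outside its range is refused whole. The fingers move at their own pace and stop on an object; FORCE is the grip in N (left out, the last holds). Time passes only in rows, so rows that repeat a pose let the fingers close. It gives the time, the measured TCP pose, the force, the opening and the grip force at its end, in the units of the state.
- r.sense(): the state, without advancing time (a new reading comes with each control period).
- cams.grab_frame(name): name is "scene" or "top" or "wrist"; returns a dict with "image" (420x560x3 uint8, red, green, blue), "fx", "fy", "cx", "cy" (pixels), "position" and "orientation" of the camera in the world. Camera axes: x right, y down, z forward; pixel columns grow to the right and rows downward; lengths in mm; the calibration is good to about 2 mm. A picture is of the moment at which its call begins. There is no depth.
- sign_off(): hands the job in; it is judged then, once.
The state is a dict: "clock": time; "qpos": joint angles; "qvel": joint speeds; "joint_efforts": joint torques, N m; "eef_pos": TCP position; "tcp_rot": TCP orientation; "contact_force": force on the tool from outside, world axes, zero at the start; "wrist_torque": the same for the moment, N m; "opening": opening from 0.0 (shut) to 1.0 (fully open); "grasp_force": force on a finger pad.
Only numpy, scipy, OpenCV 4.12 (cv2) and the standard library are available. Lean on these libraries where they do the work, as an engineer would, in place of code of your own. Each camera call takes 0.05 s, during which the arm holds its last target. There are 200 camera calls.

## Task

Build the stepped praline display on the bottom tray on the marble plinth: lay the deep long tray on its rims, in line but shifted one end compartment (45 mm) away from the brass ticket, so the compartment next to the ticket stays open. Then lay the shallow long tray on the deep one, stepped back so that it lies straight above the bottom tray. Keep the trays level, and leave the short tray alone.

Things in the scene. Friction and masses are not known exactly. Their poses are not given: they have to be found in the camera images.
- base_top (a point): Bottom tray, wood, fixed on a 230 x 84 mm marble plinth: 180 long (x) x 60 wide (y) x 36 mm high, open, walls 10 mm. Two cross walls, their middles 45 mm from the tray's middle, part off the end compartments. Point: tray's middle at rim height, 50 mm above the counter; x points to the end with the low brass ticket (108 mm off, top 10 mm below the rims), z up.
- deep_mid (a point): Deep long tray, loose, about 0.3 kg, same wood and plan as the bottom tray: 180 long (x) x 60 wide (y) x 45 mm high, flat underside, same cross walls, round chocolates fixed in it below the rims. Point: its centre, half-way up (22.5 mm above its underside). Both ends alike. Can be gripped across its width.
- shallow_mid (a point): Shallow long tray, loose, about 0.2 kg, same wood and plan: 180 long (x) x 60 wide (y) x 30 mm high, flat underside, same cross walls, square chocolates fixed in it below the rims. Point: its centre, half-way up (15 mm above its underside). Both ends alike. Can be gripped across its width.
- short_mid (a point): Short tray, loose, a bystander to leave alone: same wood, 110 long (x) x 60 wide (y) x 45 mm high, no cross walls, round chocolates. Point: its centre, half-way up. The four trays stand on the counter side by side in any order, their lengths roughly pointing away from the robot.
There are look-alikes about, which are no part of the job. What is shaped like the part that bears deep_mid but purple or red is not meant.

How it is judged (in metres and radians):
At the end, for the whole second after the job is handed in: Deep tray level on the bottom tray, 45 mm (within 15) from its middle away from the ticket, within 15 mm sideways; shallow tray level on the deep one, within 15 mm of straight above the bottom tray's middle; both in line within 10 degrees, released, at rest (x of deep_mid in the frame of base_top between -0.06 and -0.03 m and y of deep_mid in the frame of base_top between -0.015 and 0.015 m and z of deep_mid in the frame of base_top between 0.0175 and 0.0275 m and x of shallow_mid in the frame of base_top between -0.015 and 0.015 m and y of shallow_mid in the frame of base_top between -0.015 and 0.015 m and z of shallow_mid in the frame of base_top between 0.054 and 0.066 m and angle between the x axis of each of deep_mid, shallow_mid and the x axis of base_top, either way round below 0.18 rad and angle between each of deep_mid, shallow_mid's own z axis and vertical below 0.06 rad and linear speed of each of deep, shallow below 0.02 m/s); the robot touches nothing.
It fails at once if the short tray is moved by more than 30 mm (distance of short_mid from where it was at the start of the episode above 0.03 m).
It fails at once if a long tray is tipped by more than 30 degrees (angle between any of deep_mid, shallow_mid's own z axis and vertical above 0.52 rad).
It also fails if it takes over 64 s, if anything falls off the work surface, if the arm or the gripper's body presses on something with over 40 N, if the wrist force passes 120 N, or if a joint passes its speed limit or range.

## Working session

There is one attempt and no reset: what is moved stays moved. The work goes in short steps, Python scripts to look and compute and a shell command to move; the robot and the scene stay as the last step left them, time stands still between calls to the robot, and variables do not carry over. Pictures are saved under pics/ and viewed, at most 10 in all, crops included, and the job is handed in when it is done.

```bash
mkdir -p pics; ls; cat > h.py <<'E'
import numpy as np, cv2, json
from scipy.spatial.transform import Rotation as R
def save(n,f): cv2.imwrite(n,cv2.cvtColor(f["image"],cv2.COLOR_RGB2BGR))
def rot(o):
    o=np.array(o,float)
    return o if o.shape==(3,3) else (R.from_quat(o).as_matrix() if o.size==4 else R.from_euler('xyz',o).as_matrix())
def back(f,u,v,z):
    d=rot(f["orientation"])@np.array([(u-f["cx"])/f["fx"],(v-f["cy"])/f["fy"],1]); p=np.array(f["position"],float)
    return p+d*(z-p[2])/d[2]
def proj(f,P):
    q=(np.atleast_2d(P)-np.array(f["position"]))@rot(f["orientation"])
    return np.c_[f["cx"]+f["fx"]*q[:,0]/q[:,2], f["cy"]+f["fy"]*q[:,1]/q[:,2]]
E
python3 - <<'E'
from rig import r,cams
from h import *
import pickle
for n in("top","scene"):
    f=cams.grab_frame(n); save(f"pics/{n}0.png",f); pickle.dump(f,open(n+".pkl","wb"))
    print(n,f["position"],f["orientation"],f["fx"],f["cx"],f["cy"])
print(r.sense(),r.finger_overhang)
E
```

```text
pics
top [ 361.2750708    74.5357177  1087.27291326] [-3.06795449  0.01470077 -1.5993686 ] 421.41873087876746 280.71081741083606 201.50229532719106
scene [1198.55327357  -21.30293533  980.49817924] [-2.44161863 -0.01509961  1.45920849] 410.7856358396101 277.3471634716614 212.09503460334741
{'clock': 0.1, 'qpos': array([-1.11938599e+00,  3.53575829e-01,  1.63409373e+00,  1.34616417e-07,
        1.15519022e+00, -2.40806376e-03]), 'qvel': array([ 0.00026097, -0.00130403, -0.00144206, -0.00089958,  0.00010102,
        0.00150225]), 'joint_efforts': array([-8.87566807e-05, -6.06358695e+01, -3.42818999e+01,  8.63096807e-05,
        3.94784234e-03, -1.98138099e-05]), 'eef_pos': array([ 273.81264347, -561.36148262,  249.62411426]), 'tcp_rot': array([-3.14032554e+00, -3.17438994e-06,  4.53818345e-01]), 'contact_force': array([ 0.38066042, -0.18094354,  0.05559196]), 'wrist_torque': array([-0.04261101, -0.02584888, -0.01349018]), 'grasp_force': 0.0, 'opening': 1.001280637839791} 19.0
```

View pics/top0.png

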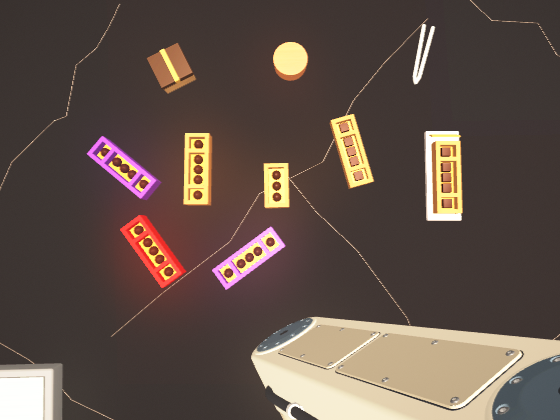

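View pics/scene0.png

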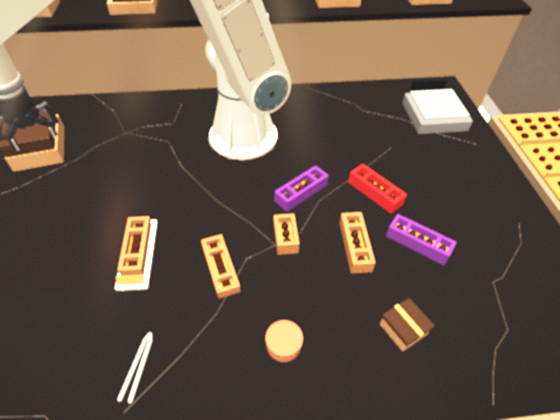

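The top view shows the deep tray at (198,168), the short one at (277,185), the shallow one at (352,151) and the base at (447,176). The ticket is at the base's far end: top image (445,136), scene (128,278). I'll fit box silhouettes to the colour masks next.

```bash
cat > fit.py <<'E'
from h import *
import pickle
from scipy.optimize import minimize
def box(x,y,a,L,W,z0,z1):
    c,s=np.cos(a),np.sin(a)
    return np.array([[x+c*i*L/2-s*j*W/2,y+s*i*L/2+c*j*W/2,z] for i in(-1,1) for j in(-1,1) for z in(z0,z1)])
def mask(f,uv,base=False):
    im=cv2.cvtColor(f["image"],cv2.COLOR_RGB2HSV)
    w=(im[...,2]>85)&(((im[...,0]>8)&(im[...,0]<30)&(im[...,1]>70)) | (base&(im[...,1]<90)&(im[...,2]>120)))
    cs,_=cv2.findContours(w.astype(np.uint8),cv2.RETR_EXTERNAL,cv2.CHAIN_APPROX_NONE)
    c=min(cs,key=lambda c:-cv2.pointPolygonTest(c,uv,True))
    m=np.zeros(w.shape,np.uint8); cv2.drawContours(m,[cv2.convexHull(c) if not base else c],-1,1,-1); return m
def sil(f,boxes,K=4):
    m=np.zeros((420*K,560*K),np.uint8)
    for b in boxes:
        p=((proj(f,b)+.5)*K-.5)
        cv2.fillConvexPoly(m,cv2.convexHull(np.round(p*8).astype(np.int32)),1,shift=3)
    return cv2.resize(m.astype(np.float32),(560,420),interpolation=cv2.INTER_AREA)
def fit(obs,mk,x0):
    def cost(p): return sum(np.abs(sil(f,mk(*p))-m).sum()/m.sum() for f,m in obs)
    best=None
    for d in(-.15,0,.15):
        s=minimize(cost,x0+[0,0,d],method="Nelder-Mead",options=dict(initial_simplex=np.array(x0)+[0,0,d]+np.array([[0,0,0],[15,0,0],[0,15,0],[0,0,.15]])))
        if best is None or s.fun<best.fun: best=s
    return best
E
cat > run.py <<'E'
from fit import *
T=pickle.load(open("top.pkl","rb"));S=pickle.load(open("scene.pkl","rb"))
tr={"deep":((198,168),(357,242),180,45),"short":((277,185),(286,234),110,45),"shallow":((352,151),(220,266),180,30),"base":((447,176),(136,250),180,0)}
for n,(a,b,L,h) in tr.items():
    base=n=="base"
    mk=(lambda x,y,t:[box(x,y,t,230,84,0,14),box(x,y,t,180,60,14,50)]) if base else (lambda x,y,t:[box(x,y,t,L,60,0,h)])
    x0=np.r_[back(T,*a,25)[:2],0.]
    for nm,obs in(("both",[(T,mask(T,a,base)),(S,mask(S,b,base))]),("top",[(T,mask(T,a,base))]),("scn",[(S,mask(S,b,base))])):
        s=fit(obs,mk,x0); print(n,nm,x0.round(),s.x.round(3),round(s.fun,3),[int(m.sum()) for _,m in obs])
E
python3 run.py
```

```text
deep both [532. 296.   0.] [5.29022e+02 2.96558e+02 8.00000e-03] 0.888 [8040, 1747]
deep top [532. 296.   0.] [ 5.25627e+02  2.86364e+02 -1.67000e-01] 0.753 [8040]
deep scn [532. 296.   0.] [ 5.31725e+02  2.95910e+02 -1.00000e-03] 0.132 [1747]
short both [482.  96.   0.] [4.84338e+02 9.58650e+01 1.19000e-01] 1.11 [8040, 1210]
short top [482.  96.   0.] [558.814 266.297  -1.432] 0.847 [8040]
short scn [482.  96.   0.] [4.83414e+02 9.56180e+01 1.25000e-01] 0.246 [1210]
shallow both [563. -97.   0.] [ 5.65122e+02 -9.45680e+01  2.90000e-01] 0.904 [3509, 2506]
shallow top [563. -97.   0.] [ 5.64492e+02 -9.55650e+01  2.77000e-01] 0.471 [3509]
shallow scn [563. -97.   0.] [ 5.61066e+02 -9.28540e+01  3.46000e-01] 0.429 [2506]
base both [ 492. -334.    0.] [ 4.96132e+02 -3.29008e+02 -3.50000e-02] 0.132 [3329, 2572]
base top [ 492. -334.    0.] [ 4.96194e+02 -3.28987e+02 -2.80000e-02] 0.026 [3329]
base scn [ 492. -334.    0.] [ 4.96487e+02 -3.29350e+02 -5.00000e-02] 0.102 [2572]
```

```bash
sed -i 's/im\[...,2\]>85/im[...,2]>140/; s/    cs,_=/    w=w.astype(np.uint8)\n    if not base: w=cv2.morphologyEx(cv2.morphologyEx(w,cv2.MORPH_CLOSE,np.ones((5,5))),cv2.MORPH_OPEN,np.ones((5,5)))\n    cs,_=/; s/w.astype(np.uint8),cv2.RETR/w,cv2.RETR/' fit.py; python3 run.py
```

```text
deep both [532. 296.   0.] [ 5.28863e+02  2.97942e+02 -3.40000e-02] 0.121 [2064, 1622]
deep top [532. 296.   0.] [ 5.28730e+02  2.98467e+02 -3.80000e-02] 0.04 [2064]
deep scn [532. 296.   0.] [ 5.29231e+02  2.97249e+02 -3.10000e-02] 0.077 [1622]
short both [482.  96.   0.] [4.80708e+02 9.76880e+01 2.40000e-02] 0.242 [1274, 986]
short top [482.  96.   0.] [ 4.81446e+02  9.81520e+01 -2.60000e-02] 0.135 [1274]
short scn [482.  96.   0.] [4.8185e+02 9.7465e+01 3.6000e-02] 0.099 [986]
shallow both [563. -97.   0.] [ 5.65778e+02 -9.54940e+01  2.51000e-01] 0.199 [2000, 1593]
shallow top [563. -97.   0.] [ 5.65889e+02 -9.58220e+01  2.40000e-01] 0.079 [2000]
shallow scn [563. -97.   0.] [ 5.6421e+02 -9.5651e+01  2.6200e-01] 0.114 [1593]
base both [ 492. -334.    0.] [ 4.96116e+02 -3.29013e+02 -3.40000e-02] 0.091 [3261, 2479]
base top [ 492. -334.    0.] [ 4.96171e+02 -3.28804e+02 -3.00000e-02] 0.017 [3261]
base scn [ 492. -334.    0.] [ 4.95569e+02 -3.29305e+02 -4.70000e-02] 0.072 [2479]
```

```bash
cat > go.py <<'E'
import sys
from rig import r
from h import *
s=r.sense(); x,y,z,yaw=map(float,sys.argv[1:5])
A=R.from_euler('xyz',s["tcp_rot"]); B=R.from_euler('xyz',[np.pi,0,yaw])
print("t",round(s["clock"],2),s["eef_pos"].round(1),s["tcp_rot"].round(3),"F",s["contact_force"].round(1),"open",round(float(s["opening"]),3),round(float(s["grasp_force"]),1),"q",s["qpos"].round(2))
print("shift m",(A.inv().apply(np.array([x,y,z])-s["eef_pos"])/1000).round(4),"turn",(A.inv()*B).as_rotvec().round(3))
E
python3 go.py 529 298 250 -0.035
```

```text
t 0.1 [ 273.8 -561.4  249.6] [-3.14  -0.     0.454] F [ 0.4 -0.2  0.1] open 1.001 0.0 q [-1.12  0.35  1.63  0.    1.16 -0.  ]
shift m [ 6.061e-01 -6.605e-01  5.000e-04] turn [-0.001  0.     0.489]
```

```bash
python3 -m crank '[[0.034,-0.037,0,0,0,0.1,0],[0.068,-0.073,0,0,0,0.2,0],[0.102,-0.11,0,0,0,0.3,0],[0.136,-0.147,0,0,0,0.4,0],[0.17,-0.184,0,0,0,0.489,0]]' 40; python3 go.py 529 298 250 -0.035
```

```text
clock: 0.6
eef_pos: [345.9, -320.6, 250.0]
tcp_rot: [-3.141, 0.0, -0.04]
contact_force: [1.3, -0.4, 0.2]
opening: 1.001
grasp_force: 0.0
t 0.6 [ 345.9 -320.6  250. ] [-3.141  0.    -0.04 ] F [ 1.3 -0.4  0.2] open 1.001 0.0 q [-0.75  0.11  1.95  0.    1.08  0.86]
shift m [ 1.584e-01 -6.254e-01  2.000e-04] turn [-0.     0.    -0.005]
```

```bash
python3 -m crank '[[0.012,-0.048,0,0,0,0,0],[0.024,-0.096,0,0,0,0,0],[0.036,-0.144,0,0,0,0,0],[0.048,-0.192,0,0,0,0,0],[0.06,-0.24,0,0,0,0,0]]'; python3 -m crank '[[0.012,-0.048,0,0,0,0,0],[0.024,-0.096,0,0,0,0,0],[0.036,-0.144,0,0,0,0,0],[0.048,-0.192,0,0,0,0,0],[0.06,-0.24,0,0,0,0,0]]';  python3 go.py 529 298 130 -0.035
```

```text
clock: 1.1
eef_pos: [414.3, -82.9, 250.3]
tcp_rot: [3.142, -0.0, -0.035]
contact_force: [1.7, -1.0, -0.0]
opening: 0.999
grasp_force: 0.0
clock: 1.6
eef_pos: [482.7, 155.1, 250.2]
tcp_rot: [3.141, 0.0, -0.035]
contact_force: [0.8, -1.0, -0.2]
opening: 0.997
grasp_force: 0.0
t 1.6 [482.7 155.1 250.2] [ 3.141  0.    -0.035] F [ 0.8 -1.  -0.2] open 0.997 0.0 q [ 0.31  0.17  1.88 -0.    1.09  1.91]
shift m [ 0.0413 -0.1445  0.1201] turn [0. 0. 0.]
```

```bash
python3 -m crank '[[0.012,-0.042,0,0,0,0,0],[0.024,-0.084,0,0,0,0,0],[0.036,-0.126,0.01,0,0,0,0],[0.0413,-0.1445,0.05,0,0,0,0],[0.0413,-0.1445,0.08,0,0,0,0]]'; python3 -m crank '[[0,0,0,0,0,0,0],[0,0,0,0,0,0,0]]'
python3 - <<'E'
from rig import cams
from h import *
f=cams.grab_frame("wrist"); save("pics/w1.png",f); print(f["position"],f["orientation"])
import pickle; pickle.dump(f,open("w1.pkl","wb"))
E
python3 go.py 529 298 28 -0.035
```

```text
clock: 2.1
eef_pos: [529.4, 298.6, 168.5]
tcp_rot: [-3.141, -0.001, -0.033]
contact_force: [-0.3, -0.7, 0.8]
opening: 1.002
grasp_force: 0.0
clock: 2.3
eef_pos: [528.8, 295.6, 170.2]
tcp_rot: [3.141, 0.001, -0.035]
contact_force: [1.5, 0.1, 0.2]
opening: 1.005
grasp_force: 0.0
[595.79237015 292.92001037 293.22292135] [ 2.87645348e+00 -6.08296381e-04 -1.60603685e+00]
t 2.35 [529.5 295.8 171.5] [-3.141e+00 -1.000e-03 -3.600e-02] F [ 0.1  0.3 -0.1] open 0.999 0.0 q [ 0.51  0.41  1.74 -0.    0.99  2.11]
shift m [-0.0007 -0.0021  0.1435] turn [-0.    -0.001 -0.001]
```

View pics/w1.png

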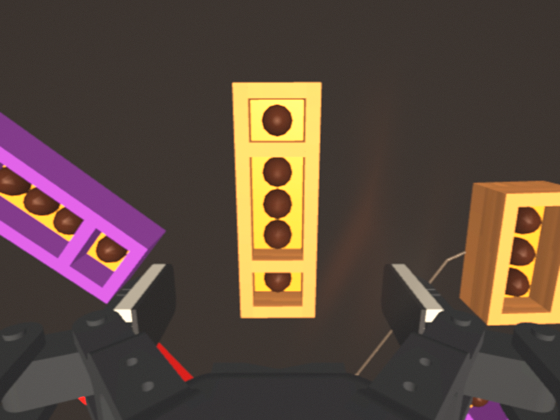

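The deep tray is centred between the open fingers, with rim corners at about (233,83), (321,83), (241,318) and (315,318).

```bash
python3 - <<'E'
from h import *; import pickle
f=pickle.load(open("w1.pkl","rb"))
P=np.array([back(f,u,v,45) for u,v in((233,83),(321,83),(241,318),(315,318))]); print(P.round(1),P.mean(0).round(1))
E
```

```text
[[619.5 322.5  45. ]
 [617.4 263.   45. ]
 [439.8 328.5  45. ]
 [437.7 268.4  45. ]] [528.6 295.6  45. ]
```

```bash
python3 -m crank '[[0,0,0.03,0,0,0,0],[0,0,0.06,0,0,0,0],[0,0,0.09,0,0,0,0],[0,0,0.12,0,0,0,0],[0,0,0.143,0,0,0,0]]'; python3 -m crank '[[0,0,0,0,0,0,0],[0,0,0,0,0,0,0.2],[0,0,0,0,0,0,0.3],[0,0,0,0,0,0,0.5],[0,0,0,0,0,0,0.6]]' 40;  python3 -m crank '[[0,0,0,0,0,0,0.6],[0,0,0,0,0,0,0.6],[0,0,0,0,0,0,0.6]]'; python3 go.py 529 298 150 -0.035
```

```text
clock: 2.85
eef_pos: [530.3, 295.8, 28.1]
tcp_rot: [-3.14, -0.002, -0.036]
contact_force: [0.5, 0.9, 0.4]
opening: 1.001
grasp_force: 0.0
clock: 3.35
eef_pos: [530.6, 296.5, 29.8]
tcp_rot: [-3.14, -0.003, -0.035]
contact_force: [0.5, -1.6, 6.9]
opening: 0.699
grasp_force: 44.3
clock: 3.65
eef_pos: [530.7, 296.5, 29.8]
tcp_rot: [-3.14, -0.003, -0.035]
contact_force: [-0.0, -1.9, 6.3]
opening: 0.695
grasp_force: 44.3
t 3.65 [530.7 296.5  29.8] [-3.14e+00 -3.00e-03 -3.50e-02] F [-0.  -1.9  6.3] open 0.695 44.3 q [ 0.51  0.6   1.81 -0.    0.72  2.11]
shift m [-0.0013 -0.0017 -0.1202] turn [-0.002 -0.003 -0.   ]
```

```bash
python3 -m crank '[[0,0,-0.02,0,0,0,0.6],[0,0,-0.05,0,0,0,0.6],[0,0,-0.08,0,0,0,0.6],[0,0,-0.11,0,0,0,0.6],[0,0,-0.13,0,0,0,0.6]]' 60; python3 go.py 453 -327.7 160 -0.032
```

```text
clock: 4.15
eef_pos: [529.9, 296.3, 160.8]
tcp_rot: [-3.14, -0.003, -0.035]
contact_force: [0.8, 0.8, -3.4]
opening: 0.69
grasp_force: 68.3
t 4.15 [529.9 296.3 160.8] [-3.14e+00 -3.00e-03 -3.50e-02] F [ 0.8  0.8 -3.4] open 0.69 68.3 q [0.51 0.42 1.75 0.   0.97 2.11]
shift m [-5.490e-02  6.263e-01 -5.000e-04] turn [-0.002 -0.003 -0.003]
```

```bash
python3 -m crank '[[-0.002,0.02,0,0,0,0,0.6],[-0.005,0.06,0,0,0,0,0.6],[-0.009,0.1,0,0,0,0,0.6],[-0.012,0.14,0,0,0,0,0.6],[-0.016,0.18,0,0,0,0,0.6]]'; python3 -m crank '[[-0.0035,0.04,0,0,0,0,0.6],[-0.007,0.08,0,0,0,0,0.6],[-0.0105,0.12,0,0,0,0,0.6],[-0.014,0.16,0,0,0,0,0.6],[-0.0175,0.2,0,0,0,0,0.6]]';  python3 go.py 453 -327.7 160 -0.032
```

```text
clock: 4.65
eef_pos: [505.7, 114.5, 157.4]
tcp_rot: [3.141, -0.0, -0.035]
contact_force: [1.1, -1.6, -3.6]
opening: 0.691
grasp_force: 68.3
clock: 5.15
eef_pos: [480.9, -84.6, 157.5]
tcp_rot: [3.141, -0.0, -0.035]
contact_force: [0.7, -0.2, -4.3]
opening: 0.69
grasp_force: 68.3
t 5.15 [480.9 -84.6 157.5] [ 3.141 -0.    -0.035] F [ 0.7 -0.2 -4.3] open 0.69 68.3 q [-0.18  0.26  2.01 -0.    0.87  1.43]
shift m [-0.0193  0.2439 -0.0025] turn [ 0.    -0.    -0.003]
```

```bash
python3 -m crank '[[-0.004,0.05,0,0,0,0,0.6],[-0.008,0.1,0,0,0,0,0.6],[-0.012,0.15,0,0,0,0,0.6],[-0.016,0.2,0,0,0,-0.003,0.6],[-0.0193,0.235,0,0,0,-0.003,0.6]]'; python3 -m crank '[[0,0.009,0,0,0,0,0.6],[0,0.009,0,0,0,0,0.6],[0,0.009,0,0,0,0,0.6]]'
python3 - <<'E'
from rig import cams
from h import *
f=cams.grab_frame("wrist"); save("pics/w2.png",f); print(f["position"],f["orientation"])
import pickle; pickle.dump(f,open("w2.pkl","wb"))
E
python3 go.py 453 -327.7 81 -0.032
```

```text
clock: 5.65
eef_pos: [453.1, -320.0, 157.5]
tcp_rot: [3.141, -0.0, -0.033]
contact_force: [0.8, -0.2, -3.7]
opening: 0.697
grasp_force: 68.2
clock: 5.95
eef_pos: [453.7, -324.9, 157.1]
tcp_rot: [-3.141, 0.001, -0.033]
contact_force: [0.0, -0.7, -2.5]
opening: 0.696
grasp_force: 68.3
[ 520.6536455  -327.59630179  280.08513087] [ 2.87701554e+00  1.26277981e-03 -1.60339394e+00]
t 6.0 [ 454.  -324.6  157.1] [-3.141e+00  1.000e-03 -3.200e-02] F [ 0.  -0.5 -2.8] open 0.694 68.3 q [-0.62  0.36  1.86  0.    0.92  0.98]
shift m [-0.0008  0.0032  0.0761] turn [-0.001  0.001  0.   ]
```

View pics/w2.png

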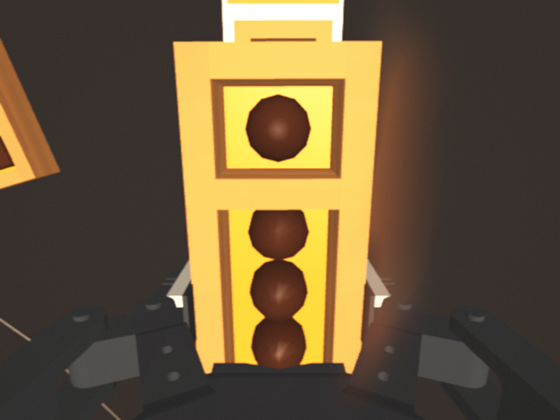

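The held tray is square in the gripper, with its far rim at v≈42 (u 174–382). Behind it is the base's far rim at v≈21 (u 235–331), and the ticket at the top.

```bash
python3 - <<'E'
from h import *; import pickle
f=pickle.load(open("w2.pkl","rb"))
for u,v,z in((235,21,50),(331,21,50),(222,15,14),(343,15,14),(174,42,172.5),(382,42,172.5)): print(back(f,u,v,z).round(1))
E
```

```text
[ 577.7 -303.2   50. ]
[ 575.8 -360.9   50. ]
[ 590.6 -290.7   14. ]
[ 587.9 -374.3   14. ]
[ 542.5 -298.5  172.5]
[ 540.6 -357.7  172.5]
```

```bash
python3 - <<'E'
from h import *; from fit import box; import pickle
f=pickle.load(open("top.pkl","rb"));g=pickle.load(open("w2.pkl","rb"))
c=f["image"][120:230,410:480].copy(); c=cv2.resize(c,None,fx=5,fy=5,interpolation=cv2.INTER_CUBIC)
b=box(496.1,-329,-.032,180,60,50,50.001)
for p in proj(f,b): cv2.circle(c,tuple(int(i) for i in ((p-[410,120]+.5)*5)),3,(0,255,0),1)
d=g["image"][0:70,200:360]; d=cv2.resize(d,None,fx=2.5,fy=2.5)
o=np.zeros((550,760,3),np.uint8); o[:,:350]=c; o[:175,355:755]=d
cv2.imwrite("pics/c1.png",o[...,::-1]); print(proj(f,b)[::2].round(1),proj(g,b)[::2].round(1))
E
```

```text
[[462.2 209.6]
 [437.5 209.5]
 [460.1 137.1]
 [435.8 137.1]] [[322.7 280.5]
 [240.5 280.5]
 [332.8   3.5]
 [231.7   3.6]]
```

View pics/c1.png

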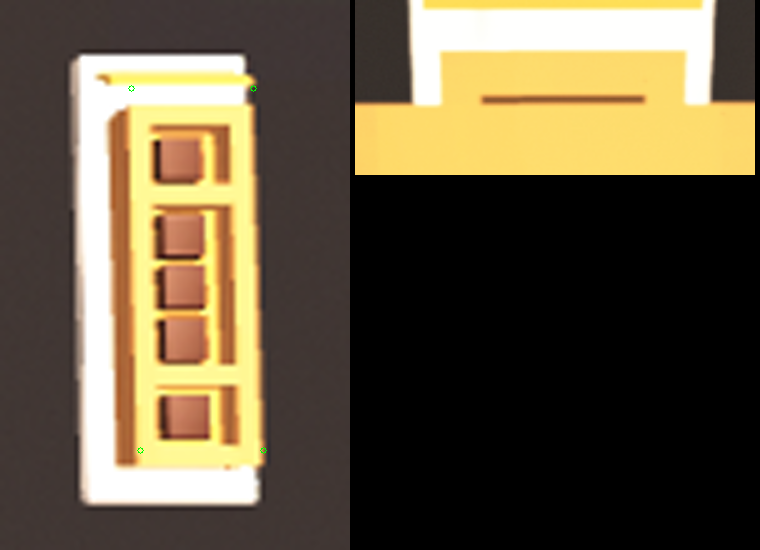

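The crop shows that the tray isn't centred on its plinth. Its rim corners are at crop (130,107), (253,107), (263,466) and (138,466), so I'll re-measure the rim itself.

```bash
python3 - <<'E'
from h import *; import pickle
f=pickle.load(open("top.pkl","rb"))
P=np.array([back(f,410+u/5-.5,120+v/5-.5,50) for u,v in((130,107),(253,107),(263,466),(138,466))]); print(P.round(1),P.mean(0).round(1))
E
python3 go.py 444 -328.7 82 -0.032
```

```text
[[ 577.5 -300.7   50. ]
 [ 575.6 -361.3   50. ]
 [ 397.6 -355.5   50. ]
 [ 399.3 -294.7   50. ]] [ 487.5 -328.    50. ]
t 6.0 [ 454.  -324.6  157.1] [-3.141e+00  1.000e-03 -3.200e-02] F [ 0.  -0.5 -2.8] open 0.694 68.3 q [-0.62  0.36  1.86  0.    0.92  0.98]
shift m [-0.0098  0.0045  0.0751] turn [-0.001  0.001  0.   ]
```

```bash
python3 -m crank '[[-0.005,0.0013,0,0,0,0,0.6],[-0.01,0.0026,0.01,0,0,0,0.6],[-0.01,0.0026,0.03,0,0,0,0.6],[-0.01,0.0026,0.05,0,0,0,0.6],[-0.01,0.0026,0.065,0,0,0,0.6]]'; python3 -m crank '[[0,0,0.003,0,0,0,0.6],[0,0,0.006,0,0,0,0.6],[0,0,0.008,0,0,0,0.6],[0,0,0.01,0,0,0,0.6],[0,0,0.01,0,0,0,0.6]]'; python3 go.py 444 -326.8 79.8 -0.033
```

```text
clock: 6.5
eef_pos: [443.4, -327.1, 90.6]
tcp_rot: [-3.141, 0.001, -0.031]
contact_force: [-0.3, -0.3, -3.2]
opening: 0.692
grasp_force: 68.3
clock: 7.0
eef_pos: [444.5, -328.3, 82.6]
tcp_rot: [3.141, -0.0, -0.032]
contact_force: [-0.4, 0.1, -3.7]
opening: 0.69
grasp_force: 68.1
t 7.0 [ 444.5 -328.3   82.6] [ 3.141 -0.    -0.032] F [-0.4  0.1 -3.7] open 0.69 68.1 q [-0.64  0.46  1.92 -0.    0.77  0.96]
shift m [-0.0005 -0.0014  0.0028] turn [ 0.    -0.     0.001]
```

```bash
python3 -m crank '[[0,-0.001,0.001,0,0,0,0.6],[0,-0.001,0.002,0,0,0,0.6],[0,-0.001,0.003,0,0,0,0.6],[0,-0.001,0.003,0,0,0,0.6]]'; python3 go.py 444 -326.8 79.8 -0.033
```

```text
clock: 7.4
eef_pos: [444.4, -327.2, 79.9]
tcp_rot: [-3.142, -0.0, -0.032]
contact_force: [-2.8, 1.4, 5.3]
opening: 0.693
grasp_force: 69.1
t 7.4 [ 444.4 -327.2   79.9] [-3.142 -0.    -0.032] F [-2.8  1.4  5.3] open 0.693 69.1 q [-0.64  0.46  1.92  0.    0.76  0.97]
shift m [-0.0004 -0.0004  0.0001] turn [-0.    -0.     0.001]
```

Contact. Release slowly, then lift.

```bash
python3 -m crank '[[0,0,0,0,0,0,0.28],[0,0,0,0,0,0,0.24],[0,0,0,0,0,0,0.15],[0,0,0,0,0,0,0],[0,0,0,0,0,0,0]]'; python3 -m crank '[[0,0,0,0,0,0,0],[0,0,-0.01,0,0,0,0],[0,0,-0.04,0,0,0,0],[0,0,-0.08,0,0,0,0],[0,0,-0.13,0,0,0,0]]'; python3 go.py 566 -95.6 180 0.248
```

```text
clock: 7.9
eef_pos: [444.4, -327.2, 79.3]
tcp_rot: [3.142, -0.0, -0.032]
contact_force: [1.0, 0.1, 0.6]
opening: 1.0
grasp_force: 0.0
clock: 8.4
eef_pos: [443.4, -326.5, 210.1]
tcp_rot: [-3.14, 0.002, -0.032]
contact_force: [1.3, -0.3, -0.1]
opening: 1.0
grasp_force: 0.0
t 8.4 [ 443.4 -326.5  210.1] [-3.14e+00  2.00e-03 -3.20e-02] F [ 1.3 -0.3 -0.1] open 1.0 0.0 q [-0.64  0.28  1.83 -0.    1.03  0.97]
shift m [ 0.1152 -0.2346  0.0302] turn [-0.002  0.002 -0.28 ]
```

```bash
python3 -m crank '[[0.02,-0.042,0,0,0,-0.056,0],[0.041,-0.084,0,0,0,-0.112,0],[0.062,-0.127,0.01,0,0,-0.168,0],[0.083,-0.169,0.02,0,0,-0.224,0],[0.103,-0.211,0.03,0,0,-0.28,0]]'; python3 -m crank '[[0.005,-0.025,0,0,0,0,0],[0.005,-0.025,0,0,0,0,0],[0.005,-0.025,0,0,0,0,0]]'
python3 - <<'E'
from rig import cams
from h import *
f=cams.grab_frame("wrist"); save("pics/w3.png",f)
import pickle; pickle.dump(f,open("w3.pkl","wb"))
E
python3 go.py 566 -95.6 24 0.248
```

```text
clock: 8.9
eef_pos: [555.0, -117.9, 180.0]
tcp_rot: [3.141, -0.001, 0.25]
contact_force: [0.5, 0.2, -0.5]
opening: 0.996
grasp_force: 0.0
clock: 9.2
eef_pos: [552.9, -93.9, 179.8]
tcp_rot: [3.141, -0.0, 0.249]
contact_force: [-0.5, 0.1, 0.4]
opening: 1.001
grasp_force: 0.0
t 9.25 [552.9 -94.6 179.9] [ 3.141e+00 -1.000e-03  2.480e-01] F [-0.2 -0.4  0.6] open 0.996 0.0 q [-0.17  0.33  1.84 -0.    0.97  1.15]
shift m [0.0124 0.0041 0.1559] turn [ 0.001 -0.001  0.   ]
```

View pics/w3.png

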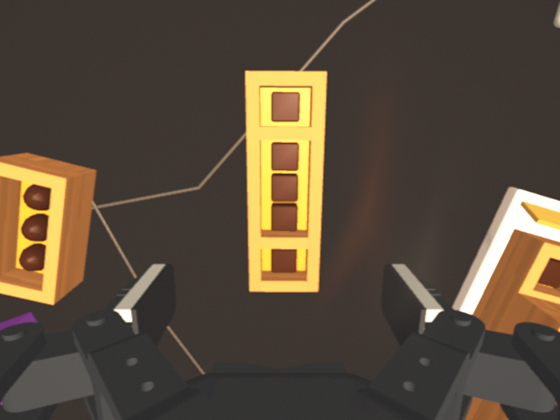

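The shallow tray is aligned with the gripper. Its rim corners are at about (246,71), (326,72), (249,292) and (319,292).

```bash
python3 - <<'E'
from h import *; import pickle
f=pickle.load(open("w3.pkl","rb"))
P=np.array([back(f,u,v,30) for u,v in((246,71),(326,72),(249,292),(319,292))]); print(P.round(1),P.mean(0).round(1))
m=(P[0]+P[1]-P[2]-P[3])/2; print(np.hypot(*m[:2]),np.arctan2(m[1],m[0]))
E
python3 go.py 566 -95.6 24 0.248
```

```text
[[ 644.5  -46.8   30. ]
 [ 658.4 -104.2   30. ]
 [ 469.5  -89.5   30. ]
 [ 484.6 -148.8   30. ]] [564.3 -97.3  30. ]
179.84887792662428 0.24542583081659813
t 9.25 [552.9 -94.6 179.9] [ 3.141e+00 -1.000e-03  2.480e-01] F [-0.2 -0.4  0.6] open 0.996 0.0 q [-0.17  0.33  1.84 -0.    0.97  1.15]
shift m [0.0124 0.0041 0.1559] turn [ 0.001 -0.001  0.   ]
```

```bash
python3 -m crank '[[0.0104,0.0054,0.03,0,0,0,0],[0.0104,0.0054,0.065,0,0,0,0],[0.0104,0.0054,0.1,0,0,0,0],[0.0104,0.0054,0.13,0,0,0,0],[0.0104,0.0054,0.156,0,0,0,0]]'; python3 go.py 564.3 -97.3 24 0.246;python3 -m crank '[[0,0,0,0,0,0,0],[0,0,0,0,0,0,0.2],[0,0,0,0,0,0,0.3],[0,0,0,0,0,0,0.5],[0,0,0,0,0,0,0.6]]' 40;  python3 -m crank '[[0,0,0,0,0,0,0.6],[0,0,0,0,0,0,0.6],[0,0,0,0,0,0,0.6]]'; python3 go.py 564.3 -97.3 180 0.246
```

```text
clock: 9.75
eef_pos: [563.8, -98.5, 22.1]
tcp_rot: [3.141, 0.0, 0.246]
contact_force: [1.2, 0.2, 0.2]
opening: 0.999
grasp_force: 0.0
t 9.75 [563.8 -98.5  22.1] [3.141 0.    0.246] F [1.2 0.2 0.2] open 0.999 0.0 q [-0.18  0.58  1.89 -0.    0.67  1.15]
shift m [ 0.0007 -0.001  -0.0019] turn [ 0.  0. -0.]
clock: 10.25
eef_pos: [565.4, -97.4, 25.2]
tcp_rot: [3.14, -0.003, 0.248]
contact_force: [-1.7, -2.0, 6.9]
opening: 0.694
grasp_force: 44.5
clock: 10.55
eef_pos: [565.4, -97.4, 25.2]
tcp_rot: [3.14, -0.003, 0.248]
contact_force: [-1.9, -3.2, 7.2]
opening: 0.692
grasp_force: 44.5
t 10.55 [565.4 -97.4  25.2] [ 3.14e+00 -3.00e-03  2.48e-01] F [-1.9 -3.2  7.2] open 0.692 44.5 q [-0.17  0.57  1.89 -0.    0.67  1.15]
shift m [-6.000e-04 -1.000e-04 -1.548e-01] turn [ 0.001 -0.003  0.002]
```

```bash
python3 -m crank '[[0,0,-0.02,0,0,0,0.6],[0,0,-0.055,0,0,0,0.6],[0,0,-0.095,0,0,0,0.6],[0,0,-0.135,0,0,0,0.6],[0,0,-0.165,0,0,0,0.6]]' 60; python3 go.py 488 -328.6 190 -0.033
```

```text
clock: 11.05
eef_pos: [564.8, -96.9, 191.8]
tcp_rot: [3.14, -0.003, 0.248]
contact_force: [1.4, -0.3, -1.7]
opening: 0.686
grasp_force: 68.5
t 11.05 [564.8 -96.9 191.8] [ 3.14e+00 -3.00e-03  2.48e-01] F [ 1.4 -0.3 -1.7] open 0.686 68.5 q [-0.17  0.33  1.8   0.    1.    1.15]
shift m [-0.1313  0.2058  0.0017] turn [ 0.001 -0.003  0.281]
```

```bash
python3 -m crank '[[-0.013,0.02,0,0,0,0.03,0.6],[-0.039,0.061,0,0,0,0.09,0.6],[-0.065,0.103,0,0,0,0.15,0.6],[-0.091,0.144,0,0,0,0.21,0.6],[-0.113,0.177,0,0,0,0.281,0.6]]'; python3 -m crank '[[-0.004,0.017,0,0,0,0,0.6],[-0.009,0.033,0,0,0,0,0.6],[-0.009,0.033,0,0,0,0,0.6],[-0.009,0.033,0,0,0,0,0.6]]'
python3 - <<'E'
from rig import cams
from h import *
import pickle
f=cams.grab_frame("wrist"); g=cams.grab_frame("scene"); pickle.dump((f,g),open("w4.pkl","wb"))
c=cv2.resize(g["image"][160:320,60:220],(560,560)); cv2.imwrite("pics/w4.png",cv2.resize(np.hstack([f["image"],c[:420,140:]*0+cv2.resize(c,(420,420))]),(800,343))[...,::-1])
E
python3 go.py 488 -328.6 122 -0.033
```

```text
clock: 11.55
eef_pos: [497.2, -298.3, 189.4]
tcp_rot: [3.141, -0.001, -0.036]
contact_force: [0.6, -0.6, -2.2]
opening: 0.686
grasp_force: 68.6
clock: 11.95
eef_pos: [488.2, -328.1, 188.4]
tcp_rot: [-3.141, -0.0, -0.033]
contact_force: [-0.1, 0.1, -1.8]
opening: 0.688
grasp_force: 68.6
t 12.05 [ 488.4 -327.6  188.3] [-3.141  0.    -0.032] F [-1.2 -0.1 -1.5] open 0.684 68.6 q [-0.59  0.36  1.77  0.    1.01  1.01]
shift m [-0.0004  0.001   0.0663] turn [-0.     0.     0.001]
```

View pics/w4.png

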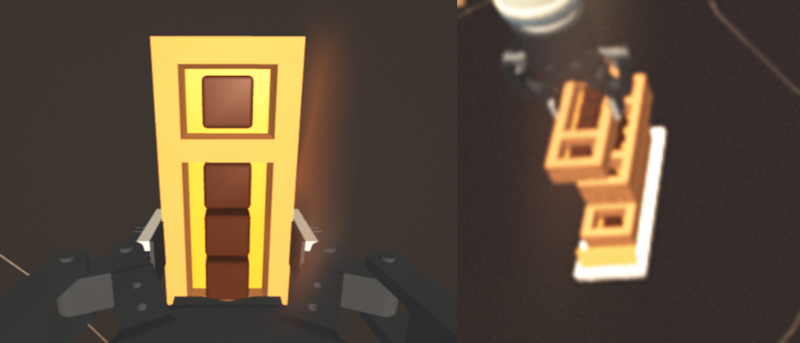

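The shallow tray is held straight over the stack. The deep tray lies stepped back, and the compartment by the ticket is open (right half, about (605,220)). Lowering.

```bash
python3 -m crank '[[0,0.001,0.015,0,0,0,0.6],[0,0.001,0.03,0,0,0,0.6],[0,0.001,0.045,0,0,0,0.6],[0,0.001,0.057,0,0,0,0.6],[0,0.001,0.062,0,0,0,0.6]]'; python3 -m crank '[[0,0,0.001,0,0,0,0.6],[0,0,0.002,0,0,0,0.6],[0,0,0.003,0,0,0,0.6],[0,0,0.003,0,0,0,0.6]]'; python3 go.py 488 -328.6 120 -0.033
```

```text
clock: 12.55
eef_pos: [487.1, -329.1, 124.0]
tcp_rot: [-3.14, 0.003, -0.033]
contact_force: [0.2, -0.4, -2.2]
opening: 0.684
grasp_force: 68.6
clock: 12.95
eef_pos: [488.2, -330.0, 123.7]
tcp_rot: [3.141, -0.001, -0.033]
contact_force: [-0.1, -0.5, -1.8]
opening: 0.686
grasp_force: 68.6
t 12.95 [ 488.2 -330.   123.7] [ 3.141e+00 -1.000e-03 -3.300e-02] F [-0.1 -0.5 -1.8] open 0.686 68.6 q [-0.6   0.45  1.81 -0.    0.88  1.01]
shift m [-0.0002 -0.0014  0.0037] turn [ 0.    -0.001 -0.   ]
```

```bash
python3 -m crank '[[0,-0.001,0.001,0,0,0,0.6],[0,-0.001,0.002,0,0,0,0.6],[0,-0.001,0.003,0,0,0,0.6],[0,-0.001,0.0035,0,0,0,0.6],[0,-0.001,0.0035,0,0,0,0.6]]'; python3 go.py 488 -328.6 120 -0.033
```

```text
clock: 13.45
eef_pos: [488.0, -328.8, 120.4]
tcp_rot: [3.142, -0.0, -0.033]
contact_force: [-2.1, 1.9, 4.8]
opening: 0.692
grasp_force: 69.3
t 13.45 [ 488.  -328.8  120.4] [ 3.142 -0.    -0.033] F [-2.1  1.9  4.8] open 0.692 69.3 q [-0.6   0.45  1.82 -0.    0.87  1.01]
shift m [ 0.     -0.0002  0.0004] turn [ 0. -0. -0.]
```

```bash
python3 -m crank '[[0,0,0,0,0,0,0.28],[0,0,0,0,0,0,0.24],[0,0,0,0,0,0,0.15],[0,0,0,0,0,0,0],[0,0,0,0,0,0,0]]'; python3 -m crank '[[0,0,0,0,0,0,0],[0,0,-0.01,0,0,0,0],[0,0,-0.04,0,0,0,0],[0,0,-0.08,0,0,0,0],[0,0,-0.13,0,0,0,0]]'; python3 -m crank '[[0,-0.04,0,0,0,0,0],[0,-0.08,0,0,0,0,0],[0,-0.12,0,0,0,0,0],[0,-0.16,0,0,0,0,0],[0,-0.2,0,0,0,0,0]]'
python3 - <<'E'
from rig import cams
from h import *
import pickle
f=cams.grab_frame("top"); g=cams.grab_frame("scene"); pickle.dump((f,g),open("w5.pkl","wb"))
cv2.imwrite("pics/w5.png",np.hstack([cv2.resize(f["image"][115:235,405:485],(400,600),interpolation=2),cv2.resize(g["image"][190:310,90:170],(400,600),interpolation=2)])[...,::-1])
E
```

```text
clock: 13.95
eef_pos: [488.0, -328.8, 119.7]
tcp_rot: [-3.142, 0.0, -0.033]
contact_force: [0.4, 0.0, 0.1]
opening: 0.997
grasp_force: 0.0
clock: 14.45
eef_pos: [487.1, -328.2, 250.5]
tcp_rot: [-3.14, 0.002, -0.033]
contact_force: [0.1, 0.0, 0.3]
opening: 1.004
grasp_force: 0.0
clock: 14.95
eef_pos: [494.5, -127.5, 250.7]
tcp_rot: [3.141, -0.001, -0.034]
contact_force: [0.6, 0.4, 0.1]
opening: 0.998
grasp_force: 0.0
```

View pics/w5.png

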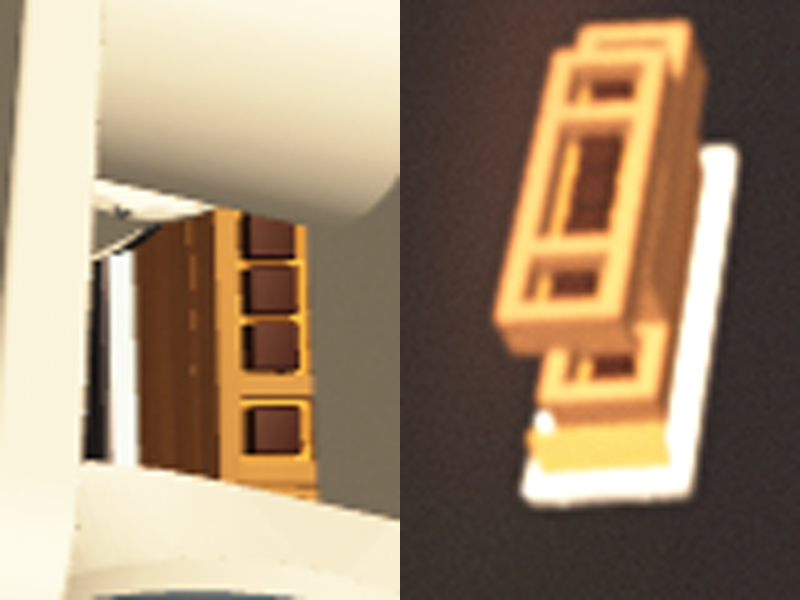

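The stack is standing: the shallow rim is at crop (557,50), (662,52), (625,325) and (495,320), with the ticket compartment visible beneath its overhang. One numeric check before signing off.

```bash
python3 - <<'E'
from h import *; import pickle
f,g=pickle.load(open("w5.pkl","rb"))
P=np.array([back(g,90+(u-400)/5-.5,190+v/5-.5,125) for u,v in((557,50),(662,52),(625,325),(495,320))]); print(P.round(1),P.mean(0).round(1))
P=np.array([back(g,90+(u-400)/5-.5,190+v/5-.5,95) for u,v in((580,25),(690,22))]); print("deep near end",P.round(1))
P=np.array([back(g,90+(u-400)/5-.5,190+v/5-.5,50) for u,v in((540,400),(660,400))]); print("base far end",P.round(1))
E
```

```text
[[ 395.6 -355.1  125. ]
 [ 402.8 -297.3  125. ]
 [ 585.9 -297.6  125. ]
 [ 576.4 -361.9  125. ]] [ 490.2 -328.   125. ]
deep near end [[ 348.9 -356.1   95. ]
 [ 352.7 -293.2   95. ]]
base far end [[ 576.  -360.8   50. ]
 [ 582.4 -298.3   50. ]]
```

```bash
python3 -m crank '[[0,0,0,0,0,0,0],[0,0,0,0,0,0,0]]' | head -1; python3 -c "
from rig import sign_off; print(sign_off())"
```

```text
clock: 15.25
the job is handed in; nothing more can be done
None
```

The job is handed in: the deep tray lies about 45–48 mm back from the ticket on the bottom tray and the shallow tray within about 3 mm of straight above it (camera measurements), but the sign-off returned no verdict.

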